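# Restock the spice carousel by cap colour

### The job

Put the four short spice jars back in the black carousel, each standing upright in the cup of the same colour as its cap, flat on the cup's floor. Set the glass jars down gently without knocking any over, and leave the tall red-capped jar and the mortar where they stand.

Things in the scene. Friction and masses are not known exactly. Their poses are not given: they have to be found in the camera images.
- jar_red: Short amber-glass spice jar with a red cap, loose, 42 mm across over its whole height (cap too), 68 mm tall (the cap is the top 18 mm), paper band, about 90 g. It starts upright on a cork mat. Origin: centre of its underside; z up along the jar.
- jar_yellow: Short amber-glass spice jar with a yellow cap, loose, 42 mm across over its whole height (cap too), 68 mm tall (the cap is the top 18 mm), paper band, about 90 g. It starts upright on a cork mat. Origin: centre of its underside; z up along the jar.
- jar_green: Short amber-glass spice jar with a green cap, loose, 42 mm across over its whole height (cap too), 68 mm tall (the cap is the top 18 mm), paper band, about 90 g. It starts upright on a cork mat. Origin: centre of its underside; z up along the jar.
- jar_blue: Short amber-glass spice jar with a blue cap, loose, 42 mm across over its whole height (cap too), 68 mm tall (the cap is the top 18 mm), paper band, about 90 g. It starts upright on a cork mat. Origin: centre of its underside; z up along the jar.
- well_red: Open red cup fixed on the deck of the black spice carousel (252 mm disc, does not turn). Outside 66 mm, inside 60 mm across, 20 mm tall, floor 4 mm thick: a seated jar's underside is 4 mm above this origin. Origin: centre of the cup's underside; z up. The 4 cups stand a quarter turn apart, 80 mm from the middle, where a black knob 28 mm across rises 48 mm above the deck.
- well_yellow: Open yellow cup fixed on the deck of the black spice carousel (252 mm disc, does not turn). Outside 66 mm, inside 60 mm across, 20 mm tall, floor 4 mm thick: a seated jar's underside is 4 mm above this origin. Origin: centre of the cup's underside; z up. The 4 cups stand a quarter turn apart, 80 mm from the middle, where a black knob 28 mm across rises 48 mm above the deck.
- well_green: Open green cup fixed on the deck of the black spice carousel (252 mm disc, does not turn). Outside 66 mm, inside 60 mm across, 20 mm tall, floor 4 mm thick: a seated jar's underside is 4 mm above this origin. Origin: centre of the cup's underside; z up. The 4 cups stand a quarter turn apart, 80 mm from the middle, where a black knob 28 mm across rises 48 mm above the deck.
- well_blue: Open blue cup fixed on the deck of the black spice carousel (252 mm disc, does not turn). Outside 66 mm, inside 60 mm across, 20 mm tall, floor 4 mm thick: a seated jar's underside is 4 mm above this origin. Origin: centre of the cup's underside; z up. The 4 cups stand a quarter turn apart, 80 mm from the middle, where a black knob 28 mm across rises 48 mm above the deck.
- tall_jar: Bystander: the one tall amber-glass jar, 112 mm tall, body 48 mm and red cap 50 mm across, loose, stands on the cork mat among the short jars. No cup is meant for it. Origin: centre of its underside; z up.
- mortar: Bystander: white ceramic mortar (bowl), 80 mm across the rim, 52 mm tall, loose, about 450 g, stands on the cork mat among the jars. The mat and the carousel lie side by side on the aluminium tray, either way round. Origin: centre of its underside; z up.

How it is judged (in metres and radians):
At the end, for the whole second after the job is handed in: Each short jar stands (leaning under 0.1 rad) in the cup of its cap's colour, centre within 12 mm of the cup's centre, underside 0 to 8 mm above the cup's underside (seated: 4 mm), at rest; the tall jar and the mortar are upright, at rest and within 20 mm of where they began (horizontal distance between jar_red and well_red below 0.012 m and z of jar_red in the frame of well_red between 0 and 0.008 m and angle between each of jar_red, jar_yellow, jar_green, jar_blue, tall_jar, mortar's own z axis and vertical below 0.1 rad and linear speed of each of jar_red, jar_yellow, jar_green, jar_blue, tall_jar, mortar below 0.02 m/s and horizontal distance between jar_yellow and well_yellow below 0.012 m and z of jar_yellow in the frame of well_yellow between 0 and 0.008 m and horizontal distance between jar_green and well_green below 0.012 m and z of jar_green in the frame of well_green between 0 and 0.008 m and horizontal distance between jar_blue and well_blue below 0.012 m and z of jar_blue in the frame of well_blue between 0 and 0.008 m and distance of each of tall_jar, mortar from where it was at the start of the episode below 0.02 m); the robot touches nothing.
It fails at once if the tall jar is shifted by more than 20 mm (distance of tall_jar from where it was at the start of the episode above 0.02 m).
It fails at once if the mortar is shifted by more than 20 mm (distance of mortar from where it was at the start of the episode above 0.02 m).
It fails at once if a short jar is knocked over (leans more than 40 degrees) (angle between any of jar_red, jar_yellow, jar_green, jar_blue's own z axis and vertical above 0.7 rad).
It fails at once if a short jar is dropped into its cup (moves faster than 0.6 m/s in or just above it, a fall of 2 cm or more) ((horizontal distance between jar_red and well_red below 0.03 m and z of jar_red in the frame of well_red below 0.045 m and linear speed of jar_red above 0.6 m/s) or (horizontal distance between jar_yellow and well_yellow below 0.03 m and z of jar_yellow in the frame of well_yellow below 0.045 m and linear speed of jar_yellow above 0.6 m/s) or (horizontal distance between jar_green and well_green below 0.03 m and z of jar_green in the frame of well_green below 0.045 m and linear speed of jar_green above 0.6 m/s) or (horizontal distance between jar_blue and well_blue below 0.03 m and z of jar_blue in the frame of well_blue below 0.045 m and linear speed of jar_blue above 0.6 m/s)).
It also fails if it takes over 99 s, if anything falls off the work surface, if the arm or the gripper's body presses on something with over 40 N, if the wrist force passes 120 N, or if a joint passes its speed limit or range.

### The arm

A 6-joint arm with a two-finger parallel gripper is mounted at the origin on the work surface. World frame = base frame: x ahead of the robot, y to its left, z up, the work surface at z = 0. Lengths are in mm, angles in degrees, forces in N, time in s.
With the tool pointing down it reaches from about 350 to 850 mm from the base axis. Payload 8.1 kg.
Tool frame: the origin (TCP) lies at the very end of the fingers, on their centre line; the grasp point (between the pads) lies 19 mm behind it (r.grasp_offset is the distance from the TCP to the grasp point, in mm); z points along the fingers, y is the line along which they close (so a half turn about z gives the same grasp; the last joint's range is limited). The gripper opens to 85 mm and grips with 20 to 120 N. Pads are 22 mm wide; open, the fingers measure 114 mm over their backs; the gripper's body (76 mm by 85 mm) begins 54 mm behind the grasp point. The pads swing forward as they close: fully open they stand 13 mm farther back than shut.
Start: joints at [-69.294, 7.471, 85.268, -0, 87.261, -4.893], TCP at [259.269, -541.096, 231.292] pointing down, gripper open.
Joint ranges: [-169.43, 169.43], [-51.17, 129.36], [1.28, 143.12], [-76.62, 256.62], [0, 156.53], [-152.29, 152.29]. Speed limits (degrees/s): [136.94, 136.94, 159.86, 180, 180, 180].

### API

Orientations are given as [roll, pitch, yaw] about the fixed x, y, z axes, in that order (R = Rz(yaw) Ry(pitch) Rx(roll)).
In Python, from bench import r gives the robot as it stands.
- The arm moves only by the tool carry_out, never from a script. Its argument "commands" is a list of rows, each an object with "jaw": the finger opening in m, from 0 to 0.0854; "translation": the shift along the tool's x, y, z in m, a list of three; "spin": the turn about the tool's z in rad. A call has exactly 8 rows; each row shifts and turns the commanded pose from where the row before left it, along the tool's axes as they then stand; what a row does not reach is not made up. A row lasts 1/12 s, in which the tool goes at most 41.7 mm and 7.16 degrees, less where a joint would pass 70% of its speed; a pose out of reach is approached as far as the arm can. A call is refused whole if a number of a shift passes 0.0417 or a number of a turn 0.125, either way. A call with a gripper value outside its range is refused whole. The fingers move at their own pace and stop on an object; "squeeze" is the grip in N (left out, the last holds). Time passes only in rows, so rows that do not move let the fingers close, or fill a call up. It gives the time, the measured TCP pose, the force, the opening and the grip force at its end, in the units of the state.
- r.sense(): the state, without advancing time (a new reading comes with each control period).
- r.snapshot(name): name is "side" or "top"; returns a dict with "pixels" (400x640x3 uint8, blue, green, red), "K" (3x3 intrinsics, pixels), "extrinsics" (4x4, takes a point from camera to world coordinates). Camera axes: x right, y down, z forward; pixel columns grow to the right and rows downward; lengths in mm; the calibration is good to about 2 mm. A picture is of the moment at which its call begins. There is no depth.
- r.hand_in(): hands the job in; it is judged then, once.
Trained networks look in a picture, given as the dict that the camera call returned (one of the last four; its "shot" number tells which), for a name from the list of things; names that differ only in an ending like _2 or _b are one class to them, and where a whole thing is asked for, a point or a joint stands for the part that bears it (a point fixed in the world has none). Each returns a list of dicts, best first, with "score" (0 to 1); they miss things now and then, are a little off and sometimes report something else, mostly with a low value. They report only what shows in the picture. A call takes as long as a camera call.
- r.spot_in(picture, target): "xy" ([column, row] in pixels, amid what is visible of it).
- r.regions_of(picture, target): "pixels" (400x640 bool, what is visible of it) and "xy" ([column, row] in pixels, amid what is visible of it).
- r.landmark_of(picture, target): "xy" ([column, row] in pixels: a listed point, or the origin of a listed thing).
The state is a dict: "time": time; "joint_pos": joint angles; "qd": joint speeds; "joint_efforts": joint torques, N m; "tool_pos": TCP position; "tcp_rot": TCP orientation; "ft_force": force on the tool from outside, world axes, zero at the start; "wrist_torque": the same for the moment, N m; "finger_gap": finger opening in mm; "grip_force": force on a finger pad.
Only numpy, scipy, OpenCV 4.12 (cv2) and the standard library are available. Lean on these libraries where they do the work, as an engineer would, in place of code of your own. Each camera call takes 0.05 s, during which the arm holds its last target. There are 200 camera calls.

## Working session

There is one attempt and no reset: what is moved stays moved. The work goes in short steps, Python scripts to look and compute and a tool call to move; the robot and the scene stay as the last step left them, time stands still between calls to the robot, and variables do not carry over. Pictures are saved under pics/ and viewed, at most 14 in all, crops included, and the job is handed in when it is done.

Besides the shell and the picture viewer there is one more tool, called after "Emit:" by a JSON object that holds its "op" and its "data", one argument or row to a line. carry_out: Moves the arm, as the interface text tells. Its arguments: {"type":"object","properties":{"commands":{"type":"array","items":{"type":"object","properties":{"jaw":{"type":"number"},"translation":{"type":"array","items":{"type":"number"}},"spin":{"type":"number"}}}},"squeeze":{"type":"number"}},"required":["commands"]}

```bash
mkdir -p pics; cat > h.py <<'E'
import numpy as np, cv2
from bench import r
def ray(p,xy):
    K=np.array(p["K"]);T=np.array(p["extrinsics"])
    d=T[:3,:3]@np.linalg.solve(K,[xy[0],xy[1],1.]);return T[:3,3],d
def atz(p,xy,z):
    o,d=ray(p,xy);return (o+d*(z-o[2])/d[2]).round(1)
def proj(p,X):
    K=np.array(p["K"]);T=np.array(p["extrinsics"])
    c=np.linalg.inv(T)@np.append(X,1.);u=K@c[:3];return (u[:2]/u[2]).round(1)
def tri(ps,xys):
    A=np.zeros((3,3));b=np.zeros(3)
    for p,xy in zip(ps,xys):
        o,d=ray(p,xy);d=d/np.linalg.norm(d);M=np.eye(3)-np.outer(d,d);A+=M;b+=M@o
    return np.linalg.solve(A,b).round(1)
N=["jar_red","jar_yellow","jar_green","jar_blue","well_red","well_yellow","well_green","well_blue","tall_jar","mortar"]
E
python3 - <<'E'
from h import *
t=r.snapshot("top");s=r.snapshot("side")
cv2.imwrite("pics/top0.png",t["pixels"]);cv2.imwrite("pics/side0.png",s["pixels"])
for p in(t,s):print(np.array(p["extrinsics"]).round(2).tolist(),np.array(p["K"]).round(1).tolist())
for n in N:
    a=r.landmark_of(t,n);b=r.landmark_of(s,n)
    f=lambda l:[(np.round(q["xy"],1).tolist(),round(q["score"],2)) for q in l[:2]]
    print(n,f(a),f(b),tri((t,s),(a[0]["xy"],b[0]["xy"])) if a and b else "")
print(r.sense()["time"],r.sense()["tcp_rot"])
E
```

```text
[[0.02, -0.99, 0.17, 342.12], [-1.0, -0.02, 0.03, -29.58], [-0.02, -0.17, -0.99, 1134.8], [0.0, 0.0, 0.0, 1.0]] [[437.5, 0.0, 320.0], [0.0, 437.5, 203.9], [0.0, 0.0, 1.0]]
[[-0.91, -0.31, 0.27, 320.47], [-0.41, 0.68, -0.6, 504.53], [0.01, -0.66, -0.75, 709.52], [0.0, 0.0, 0.0, 1.0]] [[379.7, 0.0, 319.7], [0.0, 379.7, 199.6], [0.0, 0.0, 1.0]]
jar_red [([284.0, 180.3], 0.5), ([385.7, 206.2], 0.21)] [([280.9, 249.0], 0.7)] [597.2  98.6  -9.4]
jar_yellow [([240.2, 231.3], 0.53)] [([314.7, 315.1], 0.71)] [459.6 210.   -7.6]
jar_green [([235.7, 187.0], 0.87), ([282.7, 229.5], 0.34)] [([259.9, 291.0], 0.8)] [573.2 221.5  21.9]
jar_blue [([196.2, 185.5], 0.88)] [([227.4, 338.1], 0.78), ([348.0, 172.9], 0.26)] [578.2 327.1  19.6]
well_red [([399.2, 165.8], 0.97)] [([317.2, 148.5], 0.57)] [ 636.7 -201.2   35.4]
well_yellow [([441.2, 184.7], 0.93)] [([346.1, 132.1], 0.8), ([278.8, 249.7], 0.74)] [ 593.1 -309.5   26.1]
well_green [([427.9, 219.8], 0.96)] [([383.4, 154.0], 0.62)] [ 486.7 -277.5   15.6]
well_blue [([383.8, 205.4], 0.93)] [([345.9, 171.1], 0.83)] [ 535.9 -162.    26.5]
tall_jar [([284.4, 178.9], 0.73), ([283.9, 227.4], 0.67)] [([331.0, 270.8], 0.77)] [534.3  97.9  -0. ]
mortar [([190.6, 227.5], 0.91)] [([283.4, 371.6], 0.96)] [463.6 335.3  12.6]
1.1 [-1.79998773e+02 -2.10015027e-03  2.55983298e+01]
```

View pics/top0.png

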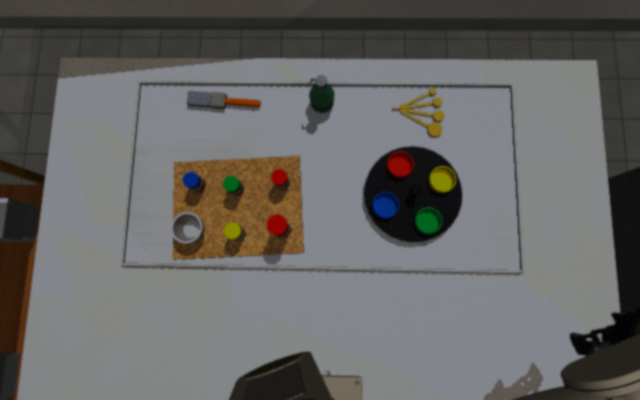

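View pics/side0.png

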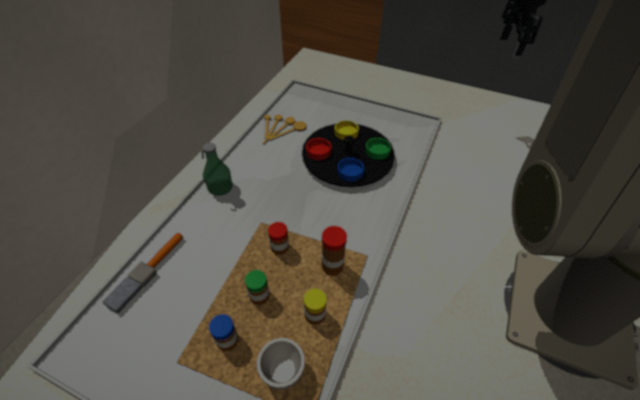

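The top view shows caps at red (279,177), green (232,184), blue (192,180), yellow (233,231) and tall red (277,225), with the mortar at (187,228). Cups are at red (400,165), yellow (442,180), green (428,220) and blue (385,206). The side view agrees. Next I'll fit the cap and cup silhouettes in both views.

```bash
cat >> h.py <<'E'
from scipy.optimize import least_squares
HUE={"red":[(0,9),(171,180)],"yellow":[(22,36)],"green":[(45,85)],"blue":[(100,130)]}
def blob(p,col,near,R=22):
    h=cv2.cvtColor(p["pixels"],cv2.COLOR_BGR2HSV);m=np.zeros(h.shape[:2],np.uint8)
    for a,b in HUE[col]: m|=cv2.inRange(h,(a,110,50),(b,255,255))
    g=np.zeros_like(m);cv2.circle(g,tuple(int(round(v)) for v in near),R,255,-1);m&=g
    n,l,s,c=cv2.connectedComponentsWithStats(m)
    if n<2:return None
    i=1+np.argmax(s[1:,4]);hull=cv2.convexHull(np.argwhere(l==i)[:,::-1].astype(np.int32))
    f=np.zeros_like(m);cv2.fillConvexPoly(f,hull,1);M=cv2.moments(f,True)
    return np.array([M["m10"]/M["m00"],M["m01"]/M["m00"]]),int(M["m00"])
def cyl(p,x,y,za,zb,rad):
    a=np.linspace(0,2*np.pi,40)
    P=np.array([proj_(p,[x+rad*np.cos(t),y+rad*np.sin(t),z]) for z in(za,zb) for t in a],np.float32)
    M=cv2.moments(cv2.convexHull(P));return np.array([M["m10"]/M["m00"],M["m01"]/M["m00"]]),M["m00"]
def proj_(p,X):
    K=np.array(p["K"]);T=np.array(p["extrinsics"])
    c=np.linalg.inv(T)@np.append(X,1.);u=K@c[:3];return u[:2]/u[2]
def fit(ps,cs,lo,hi,rad,g,zfix=None):
    def f(v):
        z=v[2] if zfix is None else zfix
        return np.concatenate([cyl(p,v[0],v[1],z+lo,z+hi,rad)[0]-c for p,c in zip(ps,cs)])
    q=least_squares(f,g if zfix is None else g[:2],diff_step=1e-3);return q.x.round(1),q.fun.round(1)
E
python3 - <<'E'
from h import *
t=r.snapshot("top");s=r.snapshot("side")
Q={"jar_red":((279,177),(279,231)),"jar_yellow":((233,231),(315,300)),"jar_green":((232,184),(257,282)),"jar_blue":((192,180),(222,328)),"tall_red":((277,225),(334,238)),
"well_red":((400,165),(318,149)),"well_yellow":((442,180),(346,131)),"well_green":((428,220),(378,149)),"well_blue":((385,206),(351,170))}
for n,(a,b) in Q.items():
    c=n.split("_")[1];A=blob(t,c,a);B=blob(s,c,b)
    lo,hi,rad=(94,112,25) if n[0]=="t" else (50,68,21) if n[0]=="j" else (0,20,33)
    g=np.append(atz(t,A[0],60)[:2],5.)
    x,res=fit((t,s),(A[0],B[0]),lo,hi,rad,g)
    print(n,A[0].round(1),A[1],B[0].round(1),B[1],x,res,[round(cyl(p,*x[:2],x[2]+lo,x[2]+hi,rad)[1]) for p in(t,s)])
m=[r.regions_of(p,"mortar")[0]["pixels"] for p in(t,s)]
cs=[np.argwhere(k)[:,::-1].mean(0) for k in m]
print("mortar",fit((t,s),cs,0,52,36,np.array([460,335,5.])))
E
```

```text
jar_red [278.9 176.8] 245 [277.5 231.6] 336 [592.9 104.3   5.6] [-0.  -0.2  0.1  0. ] [243, 355]
jar_yellow [232.1 230.5] 279 [314.7 299.8] 491 [455.5 214.4   9.6] [-0.1 -0.4  0.3  0.1] [257, 489]
jar_green [230.7 183.3] 208 [255.2 279.5] 352 [574.4 224.1  11.2] [-0.1 -0.6  0.4  0.1] [252, 457]
jar_blue [190.5 179.6] 211 [220.9 326. ] 441 [582.5 326.5   9.9] [-0.1 -0.5  0.4  0.1] [258, 567]
tall_red [276.7 224.6] 397 [334.1 238.1] 530 [467.1  99.7   5.8] [-0.1 -0.4  0.3  0.1] [374, 568]
well_red [400.2 163.4] 593 [318.3 147.5] 461 [ 638.4 -203.8   28.1] [-0.  -0.1  0.1  0. ] [562, 454]
well_yellow [442.4 178.6] 615 [346.2 129.4] 377 [ 600.9 -311.7   24.1] [-0.  -0.1  0.1  0. ] [579, 399]
well_green [427.7 220.3] 547 [378.2 146. ] 345 [ 491.9 -269.3   34.7] [-0.1 -0.5  0.5  0.1] [599, 460]
well_blue [385.2 204.5] 585 [350.5 167.2] 425 [ 530.4 -164.2   32.8] [-0.1 -0.4  0.4  0.1] [573, 520]
mortar (array([464.7, 332.6,  18.1]), array([-0., -0.,  0.,  0.]))
```

Emit:
{"op": "carry_out", "data": {
  "commands": [
    {"translation": [0.024, -0.018, 0], "jaw": 0.085},
    {"translation": [0.024, -0.018, 0], "jaw": 0.085},
    {"translation": [0.024, -0.018, 0], "jaw": 0.085},
    {"translation": [0.024, -0.018, 0], "jaw": 0.085},
    {"translation": [0.024, -0.018, 0], "jaw": 0.085},
    {"translation": [0.024, -0.018, 0], "jaw": 0.085},
    {"translation": [0.024, -0.018, 0], "jaw": 0.085},
    {"translation": [0.024, -0.018, 0], "jaw": 0.085}
  ],
  "squeeze": 30
}}

```text
invalid input
```

Emit:
{"op": "carry_out", "data": {
  "commands": [
    {"translation": [0.024, -0.018, 0], "spin": 0, "jaw": 0.085},
    {"translation": [0.024, -0.018, 0], "spin": 0, "jaw": 0.085},
    {"translation": [0.024, -0.018, 0], "spin": 0, "jaw": 0.085},
    {"translation": [0.024, -0.018, 0], "spin": 0, "jaw": 0.085},
    {"translation": [0.024, -0.018, 0], "spin": 0, "jaw": 0.085},
    {"translation": [0.024, -0.018, 0], "spin": 0, "jaw": 0.085},
    {"translation": [0.024, -0.018, 0], "spin": 0, "jaw": 0.085},
    {"translation": [0.024, -0.018, 0], "spin": 0, "jaw": 0.085}
  ],
  "squeeze": 30
}}

```text
time: 1.97
tool_pos: [370.6, -327.0, 231.4]
tcp_rot: [180.0, -0.0, 25.6]
ft_force: [0.7, -0.5, -0.6]
finger_gap: 85.3
grip_force: 0.0
```

Emit:
{"op": "carry_out", "data": {
  "commands": [
    {"translation": [0.024, -0.018, 0], "spin": 0, "jaw": 0.085},
    {"translation": [0.024, -0.018, 0], "spin": 0, "jaw": 0.085},
    {"translation": [0.024, -0.018, 0], "spin": 0, "jaw": 0.085},
    {"translation": [0.024, -0.018, 0], "spin": 0, "jaw": 0.085},
    {"translation": [0.024, -0.018, 0], "spin": 0, "jaw": 0.085},
    {"translation": [0.024, -0.018, 0], "spin": 0, "jaw": 0.085},
    {"translation": [0.024, -0.018, 0], "spin": 0, "jaw": 0.085},
    {"translation": [0.024, -0.018, 0], "spin": 0, "jaw": 0.085}
  ]
}}

```text
time: 2.63
tool_pos: [481.7, -114.0, 231.6]
tcp_rot: [180.0, -0.0, 25.6]
ft_force: [0.1, -0.3, -0.4]
finger_gap: 84.9
grip_force: 0.0
```

Emit:
{"op": "carry_out", "data": {
  "commands": [
    {"translation": [0.025, -0.019, 0.012], "spin": 0, "jaw": 0.085},
    {"translation": [0.025, -0.019, 0.012], "spin": 0, "jaw": 0.085},
    {"translation": [0.025, -0.019, 0.012], "spin": 0, "jaw": 0.085},
    {"translation": [0.025, -0.019, 0.012], "spin": 0, "jaw": 0.085},
    {"translation": [0.025, -0.019, 0.012], "spin": 0, "jaw": 0.085},
    {"translation": [0.025, -0.019, 0.012], "spin": 0, "jaw": 0.085},
    {"translation": [0.025, -0.019, 0.012], "spin": 0, "jaw": 0.085},
    {"translation": [0.02, -0.016, 0.012], "spin": 0, "jaw": 0.085}
  ]
}}

```text
time: 3.3
tool_pos: [593.4, 105.3, 134.7]
tcp_rot: [-180.0, -0.0, 25.6]
ft_force: [-0.5, -0.4, 0.2]
finger_gap: 85.1
grip_force: 0.0
```

Emit:
{"op": "carry_out", "data": {
  "commands": [
    {"translation": [0, 0, 0.018], "spin": 0, "jaw": 0.085},
    {"translation": [0, 0, 0.018], "spin": 0, "jaw": 0.085},
    {"translation": [0, 0, 0.018], "spin": 0, "jaw": 0.085},
    {"translation": [0, 0, 0.018], "spin": 0, "jaw": 0.085},
    {"translation": [0, 0, 0.016], "spin": 0, "jaw": 0.085},
    {"translation": [0, 0, 0.01], "spin": 0, "jaw": 0.085},
    {"translation": [0, 0, 0.006], "spin": 0, "jaw": 0.085},
    {"translation": [0, 0, 0], "spin": 0, "jaw": 0.06}
  ]
}}

```text
time: 3.97
tool_pos: [591.6, 103.1, 29.9]
tcp_rot: [-180.0, 0.1, 25.6]
ft_force: [-1.0, 0.8, -0.5]
finger_gap: 74.9
grip_force: 0.0
```

Emit:
{"op": "carry_out", "data": {
  "commands": [
    {"translation": [0, 0, 0], "spin": 0, "jaw": 0.055},
    {"translation": [0, 0, 0], "spin": 0, "jaw": 0.05},
    {"translation": [0, 0, 0], "spin": 0, "jaw": 0.046},
    {"translation": [0, 0, 0], "spin": 0, "jaw": 0.042},
    {"translation": [0, 0, 0], "spin": 0, "jaw": 0.038},
    {"translation": [0, 0, 0], "spin": 0, "jaw": 0.03},
    {"translation": [0, 0, 0], "spin": 0, "jaw": 0.03},
    {"translation": [0, 0, 0], "spin": 0, "jaw": 0.03}
  ]
}}

```text
time: 4.63
tool_pos: [593.7, 103.4, 32.7]
tcp_rot: [180.0, -0.1, 25.6]
ft_force: [-2.2, 0.6, 5.9]
finger_gap: 41.4
grip_force: 30.8
```

```bash
python3 - <<'E'
from h import *
s=r.snapshot("side");cv2.imwrite("pics/s1.png",cv2.resize(s["pixels"][150:400,180:440],None,fx=2.2,fy=2.2))
E
```

```text
(no output)
```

View pics/s1.png

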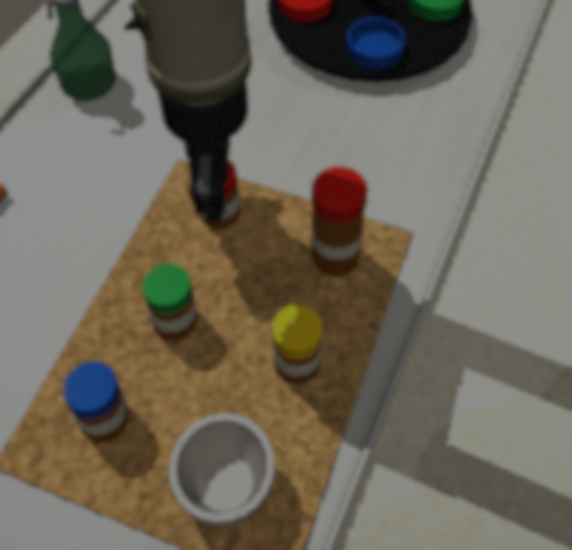

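Emit:
{"op": "carry_out", "data": {
  "commands": [
    {"translation": [0, 0, -0.004], "spin": 0, "jaw": 0.03},
    {"translation": [0, 0, -0.008], "spin": 0, "jaw": 0.03},
    {"translation": [0, 0, -0.014], "spin": 0, "jaw": 0.03},
    {"translation": [0, 0, -0.018], "spin": 0, "jaw": 0.03},
    {"translation": [0, 0, -0.018], "spin": 0, "jaw": 0.03},
    {"translation": [0, 0, -0.018], "spin": 0, "jaw": 0.03},
    {"translation": [0, 0, -0.012], "spin": 0, "jaw": 0.03},
    {"translation": [-0.003, 0.008, -0.008], "spin": 0, "jaw": 0.03}
  ]
}}

```text
time: 5.35
tool_pos: [594.4, 95.7, 134.3]
tcp_rot: [180.0, -0.2, 25.7]
ft_force: [-0.5, 0.1, -0.6]
finger_gap: 41.5
grip_force: 30.5
```

Emit:
{"op": "carry_out", "data": {
  "commands": [
    {"translation": [-0.006, 0.02, 0], "spin": 0, "jaw": 0.03},
    {"translation": [-0.009, 0.028, 0], "spin": 0, "jaw": 0.03},
    {"translation": [-0.009, 0.03, 0], "spin": 0, "jaw": 0.03},
    {"translation": [-0.009, 0.03, 0], "spin": 0, "jaw": 0.03},
    {"translation": [-0.009, 0.03, 0], "spin": 0, "jaw": 0.03},
    {"translation": [-0.009, 0.03, 0], "spin": 0, "jaw": 0.03},
    {"translation": [-0.009, 0.03, 0], "spin": 0, "jaw": 0.03},
    {"translation": [-0.009, 0.03, 0], "spin": 0, "jaw": 0.03}
  ]
}}

```text
time: 6.02
tool_pos: [629.1, -142.9, 131.1]
tcp_rot: [-180.0, 0.0, 25.6]
ft_force: [0.3, 0.8, -0.7]
finger_gap: 41.3
grip_force: 30.5
```

Emit:
{"op": "carry_out", "data": {
  "commands": [
    {"translation": [-0.009, 0.028, 0], "spin": 0, "jaw": 0.03},
    {"translation": [-0.006, 0.02, 0.008], "spin": 0, "jaw": 0.03},
    {"translation": [-0.004, 0.012, 0.01], "spin": 0, "jaw": 0.03},
    {"translation": [0, 0, 0.01], "spin": 0, "jaw": 0.03},
    {"translation": [0, 0, 0.01], "spin": 0, "jaw": 0.03},
    {"translation": [0, 0, 0.007], "spin": 0, "jaw": 0.03},
    {"translation": [0, 0, 0], "spin": 0, "jaw": 0.03},
    {"translation": [0, 0, 0], "spin": 0, "jaw": 0.03}
  ]
}}

```text
time: 6.68
tool_pos: [637.9, -201.5, 85.3]
tcp_rot: [-179.9, 0.1, 25.7]
ft_force: [-0.0, -0.1, -0.9]
finger_gap: 41.6
grip_force: 30.6
```

```bash
python3 - <<'E'
from h import *
s=r.snapshot("side");t=r.snapshot("top");a=cv2.resize(s["pixels"][60:210,260:420],None,fx=2.5,fy=2.5);b=cv2.resize(t["pixels"][120:270,340:500],None,fx=2.5,fy=2.5)
cv2.imwrite("pics/s2.png",np.hstack([a,b]))
for p in(s,t):print(blob(p,"red",proj(p,[638,-203.6,110])), [cyl(p,638,-203.6,z+50,z+68,21) for z in(58,62)], cyl(p,638,-203.6,30,50,33))
print(r.sense()["tool_pos"],r.sense()["ft_force"])
E
```

```text
(array([318.68156425, 143.51396648]), 179) [(array([318.71795353, 123.64227997]), 230.68029724690132), (array([318.72735842, 122.35252076]), 231.95055018388666)] (array([318.54508808, 147.06949011]), 455.5566721125506)
(array([403.39636364, 165.77454545]), 275) [(array([405.17714879, 154.91625954]), 276.6080243855249), (array([405.45900218, 154.44825202]), 278.8248900123872)] (array([400.17515617, 163.27081048]), 564.0872515405063)
[ 638.92891012 -202.19988046   86.93993459] [ 0.0068332  -0.00325564 -0.90065113]
```

View pics/s2.png

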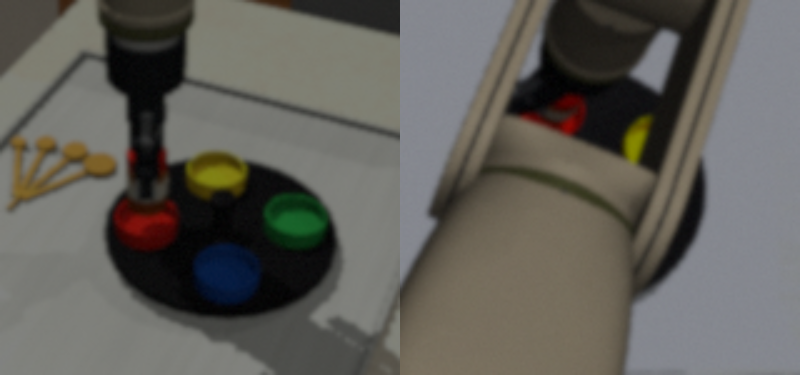

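Side crop: the jar (147,190) hangs centred over the red cup (147,222). I'll descend and watch the force.

Emit:
{"op": "carry_out", "data": {
  "commands": [
    {"translation": [0, 0, 0.006], "spin": 0, "jaw": 0.03},
    {"translation": [0, 0, 0.006], "spin": 0, "jaw": 0.03},
    {"translation": [0, 0, 0.004], "spin": 0, "jaw": 0.03},
    {"translation": [0, 0, 0.003], "spin": 0, "jaw": 0.03},
    {"translation": [0, 0, 0.002], "spin": 0, "jaw": 0.03},
    {"translation": [0, 0, 0.001], "spin": 0, "jaw": 0.03},
    {"translation": [0, 0, 0], "spin": 0, "jaw": 0.03},
    {"translation": [0, 0, 0], "spin": 0, "jaw": 0.03}
  ]
}}

```text
time: 7.45
tool_pos: [638.5, -203.1, 64.4]
tcp_rot: [180.0, -0.0, 25.6]
ft_force: [-0.4, -0.6, -1.0]
finger_gap: 41.0
grip_force: 30.6
```

Emit:
{"op": "carry_out", "data": {
  "commands": [
    {"translation": [0, 0, 0.001], "spin": 0, "jaw": 0.03},
    {"translation": [0, 0, 0], "spin": 0, "jaw": 0.03},
    {"translation": [0, 0, 0.001], "spin": 0, "jaw": 0.03},
    {"translation": [0, 0, 0], "spin": 0, "jaw": 0.03},
    {"translation": [0, 0, 0.001], "spin": 0, "jaw": 0.03},
    {"translation": [0, 0, 0], "spin": 0, "jaw": 0.03},
    {"translation": [0, 0, 0.001], "spin": 0, "jaw": 0.03},
    {"translation": [0, 0, 0], "spin": 0, "jaw": 0.03}
  ]
}}

```text
time: 8.12
tool_pos: [638.3, -203.0, 60.1]
tcp_rot: [-180.0, 0.0, 25.6]
ft_force: [0.2, 0.9, -1.7]
finger_gap: 41.7
grip_force: 30.6
```

Commanded z is 60.3 and there is no contact yet.

Emit:
{"op": "carry_out", "data": {
  "commands": [
    {"translation": [0, 0, 0.001], "spin": 0, "jaw": 0.03},
    {"translation": [0, 0, 0], "spin": 0, "jaw": 0.03},
    {"translation": [0, 0, 0.001], "spin": 0, "jaw": 0.03},
    {"translation": [0, 0, 0], "spin": 0, "jaw": 0.03},
    {"translation": [0, 0, 0.001], "spin": 0, "jaw": 0.03},
    {"translation": [0, 0, 0], "spin": 0, "jaw": 0.03},
    {"translation": [0, 0, 0], "spin": 0, "jaw": 0.03},
    {"translation": [0, 0, 0], "spin": 0, "jaw": 0.03}
  ]
}}

```text
time: 8.78
tool_pos: [638.4, -203.1, 57.3]
tcp_rot: [-180.0, -0.0, 25.6]
ft_force: [0.0, -0.5, -1.3]
finger_gap: 41.2
grip_force: 30.6
```

Emit:
{"op": "carry_out", "data": {
  "commands": [
    {"translation": [0, 0, 0.001], "spin": 0, "jaw": 0.03},
    {"translation": [0, 0, 0], "spin": 0, "jaw": 0.03},
    {"translation": [0, 0, 0.001], "spin": 0, "jaw": 0.03},
    {"translation": [0, 0, 0], "spin": 0, "jaw": 0.03},
    {"translation": [0, 0, 0.001], "spin": 0, "jaw": 0.03},
    {"translation": [0, 0, 0], "spin": 0, "jaw": 0.03},
    {"translation": [0, 0, 0], "spin": 0, "jaw": 0.03},
    {"translation": [0, 0, 0], "spin": 0, "jaw": 0.03}
  ]
}}

```text
time: 9.45
tool_pos: [638.6, -203.1, 54.8]
tcp_rot: [180.0, -0.0, 25.6]
ft_force: [-4.1, 0.7, 5.4]
finger_gap: 41.4
grip_force: 30.9
```

Emit:
{"op": "carry_out", "data": {
  "commands": [
    {"translation": [0, 0, 0], "spin": 0, "jaw": 0.044},
    {"translation": [0, 0, 0], "spin": 0, "jaw": 0.05},
    {"translation": [0, 0, 0], "spin": 0, "jaw": 0.06},
    {"translation": [0, 0, 0], "spin": 0, "jaw": 0.065},
    {"translation": [0, 0, -0.004], "spin": 0, "jaw": 0.07},
    {"translation": [0, 0, -0.012], "spin": 0, "jaw": 0.07},
    {"translation": [0, 0, -0.024], "spin": 0, "jaw": 0.07},
    {"translation": [0, 0, -0.032], "spin": 0, "jaw": 0.07}
  ]
}}

```text
time: 10.12
tool_pos: [636.6, -202.3, 124.8]
tcp_rot: [-179.8, 0.2, 25.6]
ft_force: [-0.4, 0.2, -0.2]
finger_gap: 70.2
grip_force: 0.0
```

Emit:
{"op": "carry_out", "data": {
  "commands": [
    {"translation": [0.008, -0.027, 0], "spin": 0, "jaw": 0.085},
    {"translation": [0.008, -0.027, 0], "spin": 0, "jaw": 0.085},
    {"translation": [0.008, -0.027, 0], "spin": 0, "jaw": 0.085},
    {"translation": [0.008, -0.027, 0], "spin": 0, "jaw": 0.085},
    {"translation": [0.008, -0.027, 0], "spin": 0, "jaw": 0.085},
    {"translation": [0.008, -0.027, 0], "spin": 0, "jaw": 0.085},
    {"translation": [0.008, -0.027, 0], "spin": 0, "jaw": 0.085},
    {"translation": [0.008, -0.027, 0], "spin": 0, "jaw": 0.085}
  ]
}}

```text
time: 10.78
tool_pos: [602.9, 20.6, 127.8]
tcp_rot: [180.0, -0.1, 25.6]
ft_force: [0.2, 0.5, 0.3]
finger_gap: 85.5
grip_force: 0.0
```

Emit:
{"op": "carry_out", "data": {
  "commands": [
    {"translation": [0.008, -0.027, 0], "spin": 0, "jaw": 0.085},
    {"translation": [0.008, -0.027, 0], "spin": 0, "jaw": 0.085},
    {"translation": [0.008, -0.027, 0], "spin": 0, "jaw": 0.085},
    {"translation": [0.008, -0.027, 0], "spin": 0, "jaw": 0.085},
    {"translation": [0.008, -0.027, 0], "spin": 0, "jaw": 0.085},
    {"translation": [0.008, -0.027, 0], "spin": 0, "jaw": 0.085},
    {"translation": [0.008, -0.022, 0], "spin": 0, "jaw": 0.085},
    {"translation": [0.007, -0.013, 0], "spin": 0, "jaw": 0.085}
  ]
}}

```text
time: 11.45
tool_pos: [574.2, 226.9, 127.7]
tcp_rot: [-180.0, -0.1, 25.7]
ft_force: [-0.7, -0.9, -0.7]
finger_gap: 85.2
grip_force: 0.0
```

```bash
python3 - <<'E'
from h import *
s=r.snapshot("side");t=r.snapshot("top");a=cv2.resize(s["pixels"][60:210,260:420],None,fx=2.5,fy=2.5);b=cv2.resize(t["pixels"][120:270,340:500],None,fx=2.5,fy=2.5)
cv2.imwrite("pics/s3.png",np.hstack([a,b]))
print(r.sense()["tool_pos"])
E
```

```text
[574.71583239 226.57043059 127.38224017]
```

View pics/s3.png

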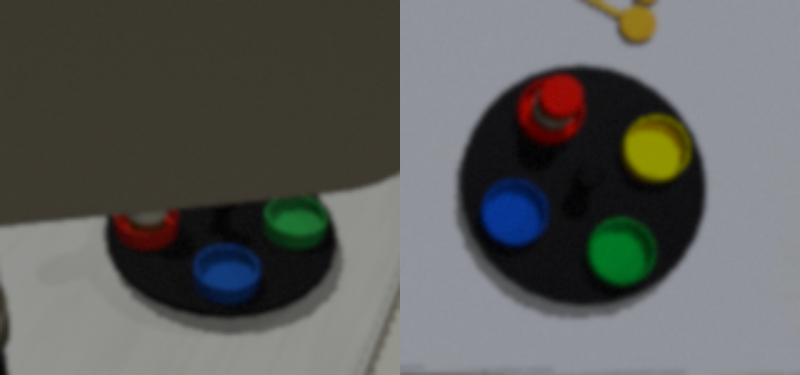

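The red jar stands in its cup: cap at crop (562,95), offset from the cup (552,110) only by perspective. Now the green jar.

Emit:
{"op": "carry_out", "data": {
  "commands": [
    {"translation": [0, 0, 0.017], "spin": 0, "jaw": 0.085},
    {"translation": [0, 0, 0.018], "spin": 0, "jaw": 0.085},
    {"translation": [0, 0, 0.018], "spin": 0, "jaw": 0.085},
    {"translation": [0, 0, 0.018], "spin": 0, "jaw": 0.085},
    {"translation": [0, 0, 0.012], "spin": 0, "jaw": 0.085},
    {"translation": [0, 0, 0.008], "spin": 0, "jaw": 0.085},
    {"translation": [0, 0, 0.004], "spin": 0, "jaw": 0.085},
    {"translation": [0, 0, 0], "spin": 0, "jaw": 0.06}
  ]
}}

```text
time: 12.22
tool_pos: [574.3, 223.7, 30.7]
tcp_rot: [-180.0, 0.1, 25.6]
ft_force: [-0.3, 0.9, 0.3]
finger_gap: 75.2
grip_force: 0.0
```

Emit:
{"op": "carry_out", "data": {
  "commands": [
    {"translation": [0, 0, 0], "spin": 0, "jaw": 0.055},
    {"translation": [0, 0, 0], "spin": 0, "jaw": 0.05},
    {"translation": [0, 0, 0], "spin": 0, "jaw": 0.046},
    {"translation": [0, 0, 0], "spin": 0, "jaw": 0.042},
    {"translation": [0, 0, 0], "spin": 0, "jaw": 0.038},
    {"translation": [0, 0, 0], "spin": 0, "jaw": 0.03},
    {"translation": [0, 0, 0], "spin": 0, "jaw": 0.03},
    {"translation": [0, 0, 0], "spin": 0, "jaw": 0.03}
  ]
}}

```text
time: 12.88
tool_pos: [575.3, 224.6, 32.4]
tcp_rot: [180.0, -0.1, 25.6]
ft_force: [-0.2, 0.5, 5.8]
finger_gap: 41.1
grip_force: 30.8
```

Emit:
{"op": "carry_out", "data": {
  "commands": [
    {"translation": [0, 0, -0.004], "spin": 0, "jaw": 0.03},
    {"translation": [0, 0, -0.008], "spin": 0, "jaw": 0.03},
    {"translation": [0, 0, -0.016], "spin": 0, "jaw": 0.03},
    {"translation": [0, 0, -0.02], "spin": 0, "jaw": 0.03},
    {"translation": [0, 0, -0.022], "spin": 0, "jaw": 0.03},
    {"translation": [0, 0, -0.022], "spin": 0, "jaw": 0.03},
    {"translation": [-0.005, 0.007, -0.018], "spin": 0, "jaw": 0.03},
    {"translation": [-0.01, 0.014, -0.01], "spin": 0, "jaw": 0.03}
  ]
}}

```text
time: 13.55
tool_pos: [571.1, 200.2, 154.7]
tcp_rot: [180.0, -0.2, 25.7]
ft_force: [0.8, 0.4, -0.9]
finger_gap: 41.3
grip_force: 30.6
```

Emit:
{"op": "carry_out", "data": {
  "commands": [
    {"translation": [-0.02, 0.029, 0], "spin": 0, "jaw": 0.03},
    {"translation": [-0.02, 0.029, 0], "spin": 0, "jaw": 0.03},
    {"translation": [-0.02, 0.029, 0], "spin": 0, "jaw": 0.03},
    {"translation": [-0.02, 0.029, 0], "spin": 0, "jaw": 0.03},
    {"translation": [-0.02, 0.029, 0], "spin": 0, "jaw": 0.03},
    {"translation": [-0.02, 0.029, 0], "spin": 0, "jaw": 0.03},
    {"translation": [-0.02, 0.029, 0], "spin": 0, "jaw": 0.03},
    {"translation": [-0.02, 0.029, 0], "spin": 0, "jaw": 0.03}
  ]
}}

```text
time: 14.22
tool_pos: [525.2, -81.1, 151.7]
tcp_rot: [180.0, 0.0, 25.6]
ft_force: [0.6, 0.5, -1.2]
finger_gap: 41.4
grip_force: 30.6
```

Emit:
{"op": "carry_out", "data": {
  "commands": [
    {"translation": [-0.02, 0.029, 0], "spin": 0, "jaw": 0.03},
    {"translation": [-0.02, 0.029, 0], "spin": 0, "jaw": 0.03},
    {"translation": [-0.02, 0.029, 0], "spin": 0, "jaw": 0.03},
    {"translation": [-0.02, 0.029, 0.01], "spin": 0, "jaw": 0.03},
    {"translation": [-0.018, 0.022, 0.014], "spin": 0, "jaw": 0.03},
    {"translation": [-0.01, 0.013, 0.014], "spin": 0, "jaw": 0.03},
    {"translation": [-0.005, 0.007, 0.014], "spin": 0, "jaw": 0.03},
    {"translation": [0, 0, 0.014], "spin": 0, "jaw": 0.03}
  ]
}}

```text
time: 14.88
tool_pos: [491.6, -273.2, 85.1]
tcp_rot: [180.0, 0.0, 25.5]
ft_force: [-0.8, 0.2, -1.1]
finger_gap: 41.0
grip_force: 30.6
```

Emit:
{"op": "carry_out", "data": {
  "commands": [
    {"translation": [0, 0, 0.01], "spin": 0, "jaw": 0.03},
    {"translation": [0, 0, 0.007], "spin": 0, "jaw": 0.03},
    {"translation": [0, 0, 0.004], "spin": 0, "jaw": 0.03},
    {"translation": [0, 0, 0.002], "spin": 0, "jaw": 0.03},
    {"translation": [0, 0, 0.001], "spin": 0, "jaw": 0.03},
    {"translation": [0, 0, 0.001], "spin": 0, "jaw": 0.03},
    {"translation": [0, 0, 0.001], "spin": 0, "jaw": 0.03},
    {"translation": [0, 0, 0], "spin": 0, "jaw": 0.03}
  ]
}}

```text
time: 15.55
tool_pos: [492.7, -270.9, 59.7]
tcp_rot: [180.0, -0.0, 25.6]
ft_force: [0.1, 0.6, -1.1]
finger_gap: 41.5
grip_force: 30.6
```

Aligned at (492.7,-270.9), commanded z 59.3. Lowering another 5 mm, as for red.

Emit:
{"op": "carry_out", "data": {
  "commands": [
    {"translation": [0, 0, 0.001], "spin": 0, "jaw": 0.03},
    {"translation": [0, 0, 0.001], "spin": 0, "jaw": 0.03},
    {"translation": [0, 0, 0.001], "spin": 0, "jaw": 0.03},
    {"translation": [0, 0, 0], "spin": 0, "jaw": 0.03},
    {"translation": [0, 0, 0.001], "spin": 0, "jaw": 0.03},
    {"translation": [0, 0, 0.0005], "spin": 0, "jaw": 0.03},
    {"translation": [0, 0, 0], "spin": 0, "jaw": 0.03},
    {"translation": [0, 0, 0], "spin": 0, "jaw": 0.03}
  ]
}}

```text
time: 16.22
tool_pos: [492.3, -270.8, 54.7]
tcp_rot: [-180.0, 0.0, 25.6]
ft_force: [0.2, -0.0, -1.2]
finger_gap: 41.2
grip_force: 30.6
```

Commanded z is 54.8, still no contact.

Emit:
{"op": "carry_out", "data": {
  "commands": [
    {"translation": [0, 0, 0.0005], "spin": 0, "jaw": 0.03},
    {"translation": [0, 0, 0], "spin": 0, "jaw": 0.03},
    {"translation": [0, 0, 0.0005], "spin": 0, "jaw": 0.03},
    {"translation": [0, 0, 0], "spin": 0, "jaw": 0.03},
    {"translation": [0, 0, 0.0005], "spin": 0, "jaw": 0.03},
    {"translation": [0, 0, 0], "spin": 0, "jaw": 0.03},
    {"translation": [0, 0, 0], "spin": 0, "jaw": 0.03},
    {"translation": [0, 0, 0], "spin": 0, "jaw": 0.03}
  ]
}}

```text
time: 16.88
tool_pos: [492.6, -271.0, 54.4]
tcp_rot: [180.0, -0.0, 25.6]
ft_force: [-3.7, 1.9, 8.7]
finger_gap: 41.2
grip_force: 31.4
```

Emit:
{"op": "carry_out", "data": {
  "commands": [
    {"translation": [0, 0, 0], "spin": 0, "jaw": 0.044},
    {"translation": [0, 0, 0], "spin": 0, "jaw": 0.05},
    {"translation": [0, 0, 0], "spin": 0, "jaw": 0.06},
    {"translation": [0, 0, 0], "spin": 0, "jaw": 0.065},
    {"translation": [0, 0, -0.004], "spin": 0, "jaw": 0.07},
    {"translation": [0, 0, -0.012], "spin": 0, "jaw": 0.07},
    {"translation": [0, 0, -0.024], "spin": 0, "jaw": 0.07},
    {"translation": [0, 0, -0.032], "spin": 0, "jaw": 0.07}
  ]
}}

```text
time: 17.55
tool_pos: [490.7, -269.7, 124.3]
tcp_rot: [-179.8, 0.1, 25.6]
ft_force: [1.1, -0.4, -0.5]
finger_gap: 70.1
grip_force: 0.0
```

Emit:
{"op": "carry_out", "data": {
  "commands": [
    {"translation": [0.011, -0.028, -0.008], "spin": 0, "jaw": 0.085},
    {"translation": [0.011, -0.028, -0.008], "spin": 0, "jaw": 0.085},
    {"translation": [0.011, -0.028, -0.008], "spin": 0, "jaw": 0.085},
    {"translation": [0.011, -0.028, -0.008], "spin": 0, "jaw": 0.085},
    {"translation": [0.011, -0.028, -0.008], "spin": 0, "jaw": 0.085},
    {"translation": [0.011, -0.028, -0.008], "spin": 0, "jaw": 0.085},
    {"translation": [0.011, -0.028, -0.008], "spin": 0, "jaw": 0.085},
    {"translation": [0.011, -0.028, -0.008], "spin": 0, "jaw": 0.085}
  ]
}}

```text
time: 18.22
tool_pos: [474.9, -29.5, 191.1]
tcp_rot: [179.9, -0.1, 25.6]
ft_force: [1.1, -0.1, 0.0]
finger_gap: 85.0
grip_force: 0.0
```

Emit:
{"op": "carry_out", "data": {
  "commands": [
    {"translation": [0.011, -0.03, 0], "spin": 0, "jaw": 0.085},
    {"translation": [0.011, -0.03, 0], "spin": 0, "jaw": 0.085},
    {"translation": [0.011, -0.03, 0], "spin": 0, "jaw": 0.085},
    {"translation": [0.011, -0.03, 0], "spin": 0, "jaw": 0.085},
    {"translation": [0.011, -0.03, 0], "spin": 0, "jaw": 0.085},
    {"translation": [0.011, -0.03, 0], "spin": 0, "jaw": 0.085},
    {"translation": [0.011, -0.03, 0], "spin": 0, "jaw": 0.085},
    {"translation": [0.011, -0.02, 0], "spin": 0, "jaw": 0.085}
  ]
}}

```text
time: 18.88
tool_pos: [454.3, 217.2, 190.7]
tcp_rot: [-180.0, -0.1, 25.7]
ft_force: [0.9, -0.4, -0.1]
finger_gap: 84.6
grip_force: 0.0
```

```bash
python3 - <<'E'
from h import *
s=r.snapshot("side");t=r.snapshot("top");a=cv2.resize(s["pixels"][150:400,180:440],None,fx=1.5,fy=1.5);b=cv2.resize(t["pixels"][120:270,340:500],None,fx=2.5,fy=2.5)
cv2.imwrite("pics/s4.png",np.hstack([a,b]))
print(r.sense()["tool_pos"])
E
```

```text
[454.7076566  217.84871319 190.62866798]
```

View pics/s4.png

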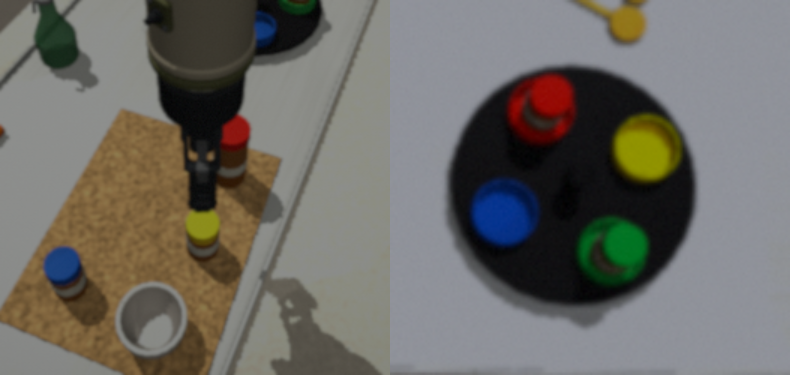

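Green is seated: cap (625,246) in cup (613,250). The open gripper is over the yellow jar (203,230).

Emit:
{"op": "carry_out", "data": {
  "commands": [
    {"translation": [0, 0, 0.018], "spin": 0, "jaw": 0.085},
    {"translation": [0, 0, 0.024], "spin": 0, "jaw": 0.085},
    {"translation": [0, 0, 0.024], "spin": 0, "jaw": 0.085},
    {"translation": [0, 0, 0.024], "spin": 0, "jaw": 0.085},
    {"translation": [0, 0, 0.024], "spin": 0, "jaw": 0.085},
    {"translation": [0, 0, 0.02], "spin": 0, "jaw": 0.085},
    {"translation": [0, 0, 0.014], "spin": 0, "jaw": 0.085},
    {"translation": [0, 0, 0.01], "spin": 0, "jaw": 0.085}
  ]
}}

```text
time: 19.65
tool_pos: [454.3, 213.7, 30.2]
tcp_rot: [180.0, 0.1, 25.6]
ft_force: [-0.3, -0.1, 0.1]
finger_gap: 85.2
grip_force: 0.0
```

Emit:
{"op": "carry_out", "data": {
  "commands": [
    {"translation": [0, 0, 0], "spin": 0, "jaw": 0.06},
    {"translation": [0, 0, 0], "spin": 0, "jaw": 0.052},
    {"translation": [0, 0, 0], "spin": 0, "jaw": 0.048},
    {"translation": [0, 0, 0], "spin": 0, "jaw": 0.044},
    {"translation": [0, 0, 0], "spin": 0, "jaw": 0.04},
    {"translation": [0, 0, 0], "spin": 0, "jaw": 0.03},
    {"translation": [0, 0, 0], "spin": 0, "jaw": 0.03},
    {"translation": [0, 0, 0], "spin": 0, "jaw": 0.03}
  ]
}}

```text
time: 20.32
tool_pos: [456.2, 215.1, 33.0]
tcp_rot: [180.0, -0.2, 25.6]
ft_force: [-0.3, -0.8, 5.8]
finger_gap: 41.4
grip_force: 30.7
```

Emit:
{"op": "carry_out", "data": {
  "commands": [
    {"translation": [0, 0, -0.004], "spin": 0, "jaw": 0.03},
    {"translation": [0, 0, -0.01], "spin": 0, "jaw": 0.03},
    {"translation": [0, 0, -0.02], "spin": 0, "jaw": 0.03},
    {"translation": [0, 0, -0.026], "spin": 0, "jaw": 0.03},
    {"translation": [0, 0, -0.028], "spin": 0, "jaw": 0.03},
    {"translation": [0, 0, -0.028], "spin": 0, "jaw": 0.03},
    {"translation": [0, 0, -0.024], "spin": 0, "jaw": 0.03},
    {"translation": [0, 0, -0.018], "spin": 0, "jaw": 0.03}
  ]
}}

```text
time: 20.98
tool_pos: [455.6, 214.9, 193.0]
tcp_rot: [180.0, -0.2, 25.6]
ft_force: [-0.0, 0.0, -0.3]
finger_gap: 41.5
grip_force: 30.5
```

Emit:
{"op": "carry_out", "data": {
  "commands": [
    {"translation": [-0.002, 0.012, 0], "spin": 0, "jaw": 0.03},
    {"translation": [-0.004, 0.024, 0], "spin": 0, "jaw": 0.03},
    {"translation": [-0.006, 0.033, 0], "spin": 0, "jaw": 0.03},
    {"translation": [-0.006, 0.033, 0], "spin": 0, "jaw": 0.03},
    {"translation": [-0.006, 0.033, 0], "spin": 0, "jaw": 0.03},
    {"translation": [-0.006, 0.033, 0], "spin": 0, "jaw": 0.03},
    {"translation": [-0.006, 0.033, 0], "spin": 0, "jaw": 0.03},
    {"translation": [-0.006, 0.033, 0], "spin": 0, "jaw": 0.03}
  ]
}}

```text
time: 21.65
tool_pos: [517.7, -16.7, 188.9]
tcp_rot: [-180.0, 0.0, 25.6]
ft_force: [-0.2, 1.1, -0.1]
finger_gap: 41.4
grip_force: 30.5
```

Emit:
{"op": "carry_out", "data": {
  "commands": [
    {"translation": [-0.006, 0.033, 0], "spin": 0, "jaw": 0.03},
    {"translation": [-0.006, 0.033, 0], "spin": 0, "jaw": 0.03},
    {"translation": [-0.006, 0.033, 0], "spin": 0, "jaw": 0.03},
    {"translation": [-0.006, 0.033, 0], "spin": 0, "jaw": 0.03},
    {"translation": [-0.006, 0.033, 0], "spin": 0, "jaw": 0.03},
    {"translation": [-0.006, 0.033, 0], "spin": 0, "jaw": 0.03},
    {"translation": [-0.006, 0.03, 0], "spin": 0, "jaw": 0.03},
    {"translation": [-0.004, 0.025, 0], "spin": 0, "jaw": 0.03}
  ]
}}

```text
time: 22.32
tool_pos: [585.2, -265.4, 188.5]
tcp_rot: [-180.0, 0.1, 25.5]
ft_force: [1.0, -0.5, -0.3]
finger_gap: 41.2
grip_force: 30.5
```

Emit:
{"op": "carry_out", "data": {
  "commands": [
    {"translation": [-0.004, 0.022, 0], "spin": 0, "jaw": 0.03},
    {"translation": [-0.003, 0.016, 0.01], "spin": 0, "jaw": 0.03},
    {"translation": [-0.002, 0.01, 0.014], "spin": 0, "jaw": 0.03},
    {"translation": [0, 0, 0.018], "spin": 0, "jaw": 0.03},
    {"translation": [0, 0, 0.022], "spin": 0, "jaw": 0.03},
    {"translation": [0, 0, 0.022], "spin": 0, "jaw": 0.03},
    {"translation": [0, 0, 0.014], "spin": 0, "jaw": 0.03},
    {"translation": [0, 0, 0.005], "spin": 0, "jaw": 0.03}
  ]
}}

```text
time: 22.98
tool_pos: [596.1, -308.9, 80.2]
tcp_rot: [-179.7, 0.2, 25.6]
ft_force: [-0.9, 0.2, -1.5]
finger_gap: 41.3
grip_force: 30.6
```

Emit:
{"op": "carry_out", "data": {
  "commands": [
    {"translation": [0, 0, 0.01], "spin": 0, "jaw": 0.03},
    {"translation": [0, 0, 0.007], "spin": 0, "jaw": 0.03},
    {"translation": [0, 0, 0.004], "spin": 0, "jaw": 0.03},
    {"translation": [0, 0, 0.002], "spin": 0, "jaw": 0.03},
    {"translation": [0, 0, 0.001], "spin": 0, "jaw": 0.03},
    {"translation": [0, 0, 0.001], "spin": 0, "jaw": 0.03},
    {"translation": [0, 0, 0.001], "spin": 0, "jaw": 0.03},
    {"translation": [0, 0, 0], "spin": 0, "jaw": 0.03}
  ]
}}

```text
time: 23.65
tool_pos: [598.9, -309.8, 58.6]
tcp_rot: [180.0, -0.0, 25.6]
ft_force: [0.1, 0.5, -1.4]
finger_gap: 41.5
grip_force: 30.6
```

Emit:
{"op": "carry_out", "data": {
  "commands": [
    {"translation": [0, 0, 0.001], "spin": 0, "jaw": 0.03},
    {"translation": [0, 0, 0.001], "spin": 0, "jaw": 0.03},
    {"translation": [0, 0, 0.001], "spin": 0, "jaw": 0.03},
    {"translation": [0, 0, 0.0005], "spin": 0, "jaw": 0.03},
    {"translation": [0, 0, 0], "spin": 0, "jaw": 0.03},
    {"translation": [0, 0, 0.0005], "spin": 0, "jaw": 0.03},
    {"translation": [0, 0, 0], "spin": 0, "jaw": 0.03},
    {"translation": [0, 0, 0], "spin": 0, "jaw": 0.03}
  ]
}}

```text
time: 24.32
tool_pos: [598.7, -309.8, 55.0]
tcp_rot: [180.0, -0.0, 25.6]
ft_force: [-2.6, 2.0, 5.7]
finger_gap: 41.2
grip_force: 31.0
```

Emit:
{"op": "carry_out", "data": {
  "commands": [
    {"translation": [0, 0, 0], "spin": 0, "jaw": 0.044},
    {"translation": [0, 0, 0], "spin": 0, "jaw": 0.05},
    {"translation": [0, 0, 0], "spin": 0, "jaw": 0.06},
    {"translation": [0, 0, 0], "spin": 0, "jaw": 0.065},
    {"translation": [0, 0, -0.004], "spin": 0, "jaw": 0.07},
    {"translation": [0, 0, -0.012], "spin": 0, "jaw": 0.07},
    {"translation": [0, 0, -0.024], "spin": 0, "jaw": 0.07},
    {"translation": [0, 0, -0.032], "spin": 0, "jaw": 0.07}
  ]
}}

```text
time: 24.98
tool_pos: [596.9, -308.7, 124.8]
tcp_rot: [-179.8, 0.2, 25.6]
ft_force: [0.4, 0.1, 1.5]
finger_gap: 69.8
grip_force: 0.0
```

Emit:
{"op": "carry_out", "data": {
  "commands": [
    {"translation": [0, 0, -0.03], "spin": 0, "jaw": 0.085},
    {"translation": [0, 0, -0.03], "spin": 0, "jaw": 0.085},
    {"translation": [0.014, -0.031, 0], "spin": 0, "jaw": 0.085},
    {"translation": [0.014, -0.031, 0], "spin": 0, "jaw": 0.085},
    {"translation": [0.014, -0.031, 0], "spin": 0, "jaw": 0.085},
    {"translation": [0.014, -0.031, 0], "spin": 0, "jaw": 0.085},
    {"translation": [0.014, -0.031, 0], "spin": 0, "jaw": 0.085},
    {"translation": [0.014, -0.031, 0], "spin": 0, "jaw": 0.085}
  ]
}}

```text
time: 25.65
tool_pos: [594.0, -104.3, 187.8]
tcp_rot: [179.9, -0.1, 25.6]
ft_force: [0.5, 0.6, -0.6]
finger_gap: 85.1
grip_force: 0.0
```

Emit:
{"op": "carry_out", "data": {
  "commands": [
    {"translation": [0.014, -0.031, 0], "spin": 0, "jaw": 0.085},
    {"translation": [0.014, -0.031, 0], "spin": 0, "jaw": 0.085},
    {"translation": [0.014, -0.031, 0], "spin": 0, "jaw": 0.085},
    {"translation": [0.014, -0.031, 0], "spin": 0, "jaw": 0.085},
    {"translation": [0.014, -0.031, 0], "spin": 0, "jaw": 0.085},
    {"translation": [0.014, -0.031, 0], "spin": 0, "jaw": 0.085},
    {"translation": [0.014, -0.031, 0], "spin": 0, "jaw": 0.085},
    {"translation": [0.014, -0.031, 0], "spin": 0, "jaw": 0.085}
  ]
}}

```text
time: 26.32
tool_pos: [587.9, 168.1, 187.9]
tcp_rot: [180.0, -0.1, 25.6]
ft_force: [1.2, 0.2, 0.7]
finger_gap: 85.3
grip_force: 0.0
```

Emit:
{"op": "carry_out", "data": {
  "commands": [
    {"translation": [0.014, -0.031, 0], "spin": 0, "jaw": 0.085},
    {"translation": [0.014, -0.031, 0], "spin": 0, "jaw": 0.085},
    {"translation": [0.014, -0.031, 0], "spin": 0, "jaw": 0.085},
    {"translation": [0.014, -0.031, 0], "spin": 0, "jaw": 0.085},
    {"translation": [0.005, -0.014, 0.01], "spin": 0, "jaw": 0.085},
    {"translation": [0.003, -0.009, 0.02], "spin": 0, "jaw": 0.085},
    {"translation": [0, 0, 0.02], "spin": 0, "jaw": 0.085},
    {"translation": [0, 0, 0.01], "spin": 0, "jaw": 0.085}
  ]
}}

```text
time: 26.98
tool_pos: [580.7, 326.5, 123.8]
tcp_rot: [180.0, 0.2, 25.7]
ft_force: [-0.4, 0.1, -0.9]
finger_gap: 85.0
grip_force: 0.0
```

```bash
python3 - <<'E'
from h import *
s=r.snapshot("side");t=r.snapshot("top");a=cv2.resize(s["pixels"][150:400,180:440],None,fx=1.5,fy=1.5);b=cv2.resize(t["pixels"][120:270,340:500],None,fx=2.5,fy=2.5)
cv2.imwrite("pics/s5.png",np.hstack([a,b]))
print(r.sense()["tool_pos"])
E
```

```text
[580.44044913 325.33525774 123.59552445]
```

View pics/s5.png

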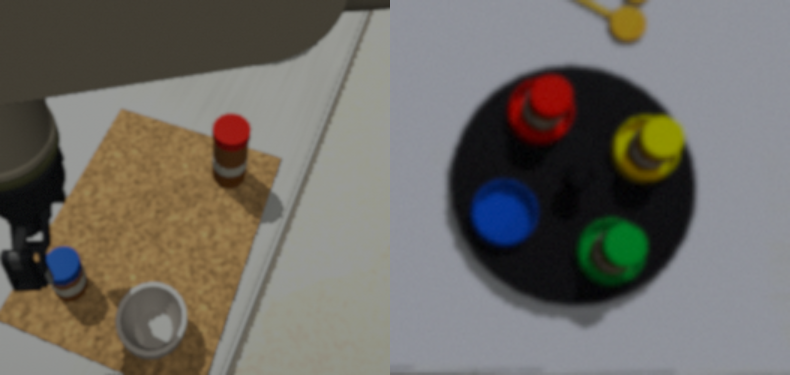

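```bash
python3 - <<'E'
from h import *
s=r.snapshot("side");P=[580.5,325.5,124]
for d in(-50,0,50):print((proj(s,np.array(P)+d*np.array([.432,-.902,0]))-[180,150])*1.5)
print((proj(s,[582.5,326.5,78])-[180,150])*1.5,blob(s,"blue",(222,328)))
E
```

```text
[ 46.95 289.2 ]
[ 54.6  243.15]
[ 61.5 201.6]
[ 60.6 260.7] (array([222.01327434, 326.54867257]), 452)
```

```bash
python3 - <<'E'
from h import *
s=r.snapshot("side");im=cv2.resize(s["pixels"][220:380,140:300],None,fx=3.75,fy=3.75,interpolation=cv2.INTER_CUBIC)
im=np.clip(im*2.0,0,255).astype(np.uint8)
P=[581,326,137]
for d in(-50,0,50):
    q=(proj(s,np.array(P)+d*np.array([.432,-.902,0]))-[140,220])*3.75;cv2.circle(im,tuple(int(v) for v in q),4,(255,0,255),-1)
cv2.imwrite("pics/s6.png",im)
E
```

```text
(no output)
```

View pics/s6.png

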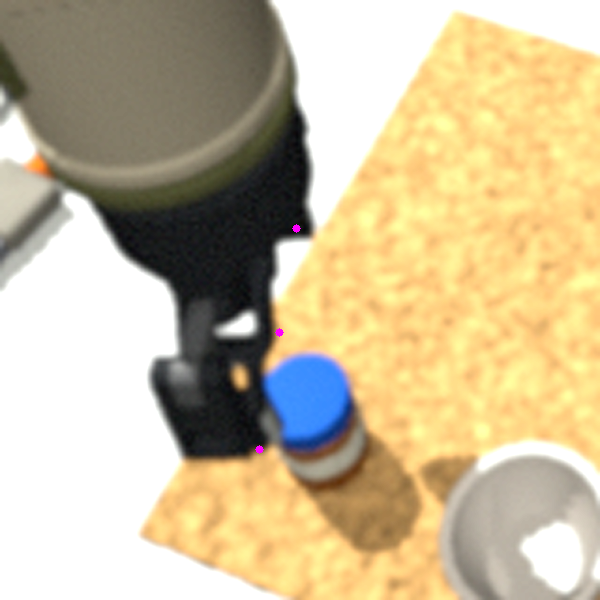

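Zoom: the near fingertip is at about (225,455), left of the predicted (259,449), with the blue cap at (308,400). I'll check for a camera/arm bias using the jars already placed.

```bash
python3 - <<'E'
from h import *
t=r.snapshot("top");s=r.snapshot("side")
W={"red":(638,-203.6),"yellow":(599,-309.8),"green":(492.8,-270.8)}
M=np.array([[.90185,.43205],[.43205,-.90185]])
for c,w in W.items():
    p=proj(t,[*w,95]);h=blob(t,c,p,11)
    m=r.regions_of(t,"jar_"+c);b=r.landmark_of(t,"jar_"+c);lm=r.landmark_of(t,"well_"+c)
    print(c,p,h[0].round(1),h[1],cyl(t,*w,84,102,21),[np.round(k[0]["xy"],1) if k else 0 for k in(b,lm)])
im=t["pixels"][140:240,365:460];cv2.imwrite("pics/s7.png",np.clip(cv2.resize(im,None,fx=6,fy=6,interpolation=cv2.INTER_CUBIC).astype(float)*1.4,0,255).astype(np.uint8))
c=blob(s,"blue",(222,328));print(M@fit((s,),(c[0],),50,68,21,[582,326],8)[0], M@[582.5,326.5])
E
```

```text
red [403.6 157.5] [403.7 158.5] 350 (array([403.52961636, 157.65195468]), 263.8441013058182) [array([402.5, 159.6]), array([399.4, 165.8])]
yellow [447.8 173.6] [447.4 174.6] 327 (array([447.69726396, 173.74852637]), 275.39574153139256) [array([441.7, 178. ]), array([439.7, 182. ])]
green [432.7 216.7] [433.2 217.1] 332 (array([432.5910472 , 216.82814642]), 276.77850580750965) [0, array([426.1, 222.1])]
[666.388175 -43.008475] [666.39195 -42.7849 ]
```

View pics/s7.png

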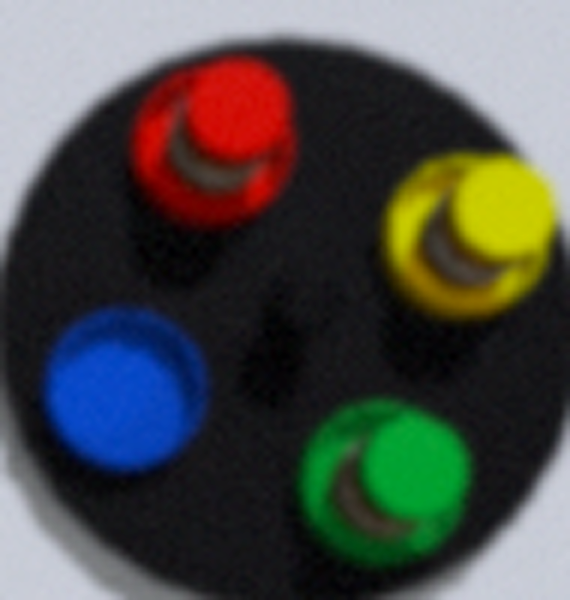

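The placed jars sit within about 1 px of where they should, so the arm and camera agree; the finger offset is only its outline. Continuing with blue.

Emit:
{"op": "carry_out", "data": {
  "commands": [
    {"translation": [0, 0, 0.017], "spin": 0, "jaw": 0.085},
    {"translation": [0, 0, 0.018], "spin": 0, "jaw": 0.085},
    {"translation": [0, 0, 0.018], "spin": 0, "jaw": 0.085},
    {"translation": [0, 0, 0.018], "spin": 0, "jaw": 0.085},
    {"translation": [0, 0, 0.012], "spin": 0, "jaw": 0.085},
    {"translation": [0, 0, 0.008], "spin": 0, "jaw": 0.085},
    {"translation": [0, 0, 0.004], "spin": 0, "jaw": 0.085},
    {"translation": [0, 0, 0], "spin": 0, "jaw": 0.06}
  ]
}}

```text
time: 28.4
tool_pos: [581.7, 326.4, 30.5]
tcp_rot: [-180.0, 0.1, 25.6]
ft_force: [0.8, -0.3, 0.4]
finger_gap: 75.3
grip_force: 0.0
```

Emit:
{"op": "carry_out", "data": {
  "commands": [
    {"translation": [0, 0, 0], "spin": 0, "jaw": 0.055},
    {"translation": [0, 0, 0], "spin": 0, "jaw": 0.05},
    {"translation": [0, 0, 0], "spin": 0, "jaw": 0.046},
    {"translation": [0, 0, 0], "spin": 0, "jaw": 0.042},
    {"translation": [0, 0, 0], "spin": 0, "jaw": 0.038},
    {"translation": [0, 0, 0], "spin": 0, "jaw": 0.03},
    {"translation": [0, 0, 0], "spin": 0, "jaw": 0.03},
    {"translation": [0, 0, 0], "spin": 0, "jaw": 0.03}
  ]
}}

```text
time: 29.07
tool_pos: [582.8, 327.0, 32.5]
tcp_rot: [-180.0, -0.1, 25.6]
ft_force: [0.1, -0.2, 6.7]
finger_gap: 41.6
grip_force: 30.7
```

Emit:
{"op": "carry_out", "data": {
  "commands": [
    {"translation": [0, 0, -0.004], "spin": 0, "jaw": 0.03},
    {"translation": [0, 0, -0.01], "spin": 0, "jaw": 0.03},
    {"translation": [0, 0, -0.02], "spin": 0, "jaw": 0.03},
    {"translation": [0, 0, -0.026], "spin": 0, "jaw": 0.03},
    {"translation": [0, 0, -0.028], "spin": 0, "jaw": 0.03},
    {"translation": [0, 0, -0.028], "spin": 0, "jaw": 0.03},
    {"translation": [0, 0, -0.024], "spin": 0, "jaw": 0.03},
    {"translation": [0, 0, -0.018], "spin": 0, "jaw": 0.03}
  ]
}}

```text
time: 29.73
tool_pos: [582.7, 326.8, 193.0]
tcp_rot: [180.0, -0.2, 25.6]
ft_force: [0.4, -0.1, -0.1]
finger_gap: 41.1
grip_force: 30.5
```

Emit:
{"op": "carry_out", "data": {
  "commands": [
    {"translation": [-0.008, 0.012, 0], "spin": 0, "jaw": 0.03},
    {"translation": [-0.014, 0.024, 0], "spin": 0, "jaw": 0.03},
    {"translation": [-0.02, 0.032, 0], "spin": 0, "jaw": 0.03},
    {"translation": [-0.02, 0.032, 0], "spin": 0, "jaw": 0.03},
    {"translation": [-0.02, 0.032, 0], "spin": 0, "jaw": 0.03},
    {"translation": [-0.02, 0.032, 0], "spin": 0, "jaw": 0.03},
    {"translation": [-0.02, 0.032, 0], "spin": 0, "jaw": 0.03},
    {"translation": [-0.02, 0.032, 0], "spin": 0, "jaw": 0.03}
  ]
}}

```text
time: 30.4
tool_pos: [551.8, 57.9, 189.9]
tcp_rot: [180.0, -0.0, 25.6]
ft_force: [-0.5, -0.6, 0.1]
finger_gap: 41.7
grip_force: 30.5
```

Emit:
{"op": "carry_out", "data": {
  "commands": [
    {"translation": [-0.02, 0.032, 0], "spin": 0, "jaw": 0.03},
    {"translation": [-0.02, 0.032, 0], "spin": 0, "jaw": 0.03},
    {"translation": [-0.02, 0.032, 0], "spin": 0, "jaw": 0.03},
    {"translation": [-0.02, 0.032, 0], "spin": 0, "jaw": 0.03},
    {"translation": [-0.018, 0.032, 0], "spin": 0, "jaw": 0.03},
    {"translation": [-0.011, 0.02, 0.008], "spin": 0, "jaw": 0.03},
    {"translation": [-0.006, 0.011, 0.012], "spin": 0, "jaw": 0.03},
    {"translation": [-0.0005, 0.002, 0.014], "spin": 0, "jaw": 0.03}
  ]
}}

```text
time: 31.07
tool_pos: [531.8, -167.0, 155.8]
tcp_rot: [179.9, -0.1, 25.4]
ft_force: [-0.1, -0.0, -1.1]
finger_gap: 41.5
grip_force: 30.5
```

Emit:
{"op": "carry_out", "data": {
  "commands": [
    {"translation": [0, 0, 0.018], "spin": 0, "jaw": 0.03},
    {"translation": [0, 0, 0.02], "spin": 0, "jaw": 0.03},
    {"translation": [0, 0, 0.018], "spin": 0, "jaw": 0.03},
    {"translation": [0, 0, 0.014], "spin": 0, "jaw": 0.03},
    {"translation": [0, 0, 0.01], "spin": 0, "jaw": 0.03},
    {"translation": [0, 0, 0.006], "spin": 0, "jaw": 0.03},
    {"translation": [0, 0, 0.004], "spin": 0, "jaw": 0.03},
    {"translation": [0, 0, 0.002], "spin": 0, "jaw": 0.03}
  ]
}}

```text
time: 31.73
tool_pos: [531.8, -164.2, 63.2]
tcp_rot: [-180.0, -0.0, 25.6]
ft_force: [0.4, -0.3, -0.8]
finger_gap: 41.5
grip_force: 30.5
```

Emit:
{"op": "carry_out", "data": {
  "commands": [
    {"translation": [0, 0, 0.002], "spin": 0, "jaw": 0.03},
    {"translation": [0, 0, 0.001], "spin": 0, "jaw": 0.03},
    {"translation": [0, 0, 0.001], "spin": 0, "jaw": 0.03},
    {"translation": [0, 0, 0.001], "spin": 0, "jaw": 0.03},
    {"translation": [0, 0, 0.001], "spin": 0, "jaw": 0.03},
    {"translation": [0, 0, 0.001], "spin": 0, "jaw": 0.03},
    {"translation": [0, 0, 0], "spin": 0, "jaw": 0.03},
    {"translation": [0, 0, 0], "spin": 0, "jaw": 0.03}
  ]
}}

```text
time: 32.4
tool_pos: [531.7, -164.4, 56.3]
tcp_rot: [-180.0, 0.0, 25.6]
ft_force: [0.2, 0.2, -0.0]
finger_gap: 41.3
grip_force: 30.5
```

Commanded z is 56.3, with no contact yet.

Emit:
{"op": "carry_out", "data": {
  "commands": [
    {"translation": [0, 0, 0.0005], "spin": 0, "jaw": 0.03},
    {"translation": [0, 0, 0.0005], "spin": 0, "jaw": 0.03},
    {"translation": [0, 0, 0.0005], "spin": 0, "jaw": 0.03},
    {"translation": [0, 0, 0], "spin": 0, "jaw": 0.03},
    {"translation": [0, 0, 0.0005], "spin": 0, "jaw": 0.03},
    {"translation": [0, 0, 0], "spin": 0, "jaw": 0.03},
    {"translation": [0, 0, 0], "spin": 0, "jaw": 0.03},
    {"translation": [0, 0, 0], "spin": 0, "jaw": 0.03}
  ]
}}

```text
time: 33.07
tool_pos: [531.8, -164.4, 54.5]
tcp_rot: [180.0, -0.0, 25.6]
ft_force: [-2.3, 1.2, 3.0]
finger_gap: 40.9
grip_force: 30.7
```

Contact. Releasing, then backing off to clear the view.

Emit:
{"op": "carry_out", "data": {
  "commands": [
    {"translation": [0, 0, 0], "spin": 0, "jaw": 0.044},
    {"translation": [0, 0, 0], "spin": 0, "jaw": 0.05},
    {"translation": [0, 0, 0], "spin": 0, "jaw": 0.06},
    {"translation": [0, 0, 0], "spin": 0, "jaw": 0.065},
    {"translation": [0, 0, -0.004], "spin": 0, "jaw": 0.07},
    {"translation": [0, 0, -0.012], "spin": 0, "jaw": 0.07},
    {"translation": [0, 0, -0.024], "spin": 0, "jaw": 0.07},
    {"translation": [0, 0, -0.032], "spin": 0, "jaw": 0.07}
  ]
}}

```text
time: 33.73
tool_pos: [529.9, -163.7, 125.4]
tcp_rot: [-179.8, 0.2, 25.6]
ft_force: [-0.8, 0.7, 0.1]
finger_gap: 70.2
grip_force: 0.0
```

Emit:
{"op": "carry_out", "data": {
  "commands": [
    {"translation": [0, 0, -0.03], "spin": 0, "jaw": 0.07},
    {"translation": [0, 0, -0.03], "spin": 0, "jaw": 0.07},
    {"translation": [0, -0.03, -0.02], "spin": 0, "jaw": 0.07},
    {"translation": [0, -0.036, 0], "spin": 0, "jaw": 0.07},
    {"translation": [0, -0.036, 0], "spin": 0, "jaw": 0.07},
    {"translation": [0, -0.036, 0], "spin": 0, "jaw": 0.07},
    {"translation": [0, -0.036, 0], "spin": 0, "jaw": 0.07},
    {"translation": [0, -0.02, 0], "spin": 0, "jaw": 0.07}
  ]
}}

```text
time: 34.4
tool_pos: [446.6, 13.1, 207.5]
tcp_rot: [-180.0, -0.1, 25.7]
ft_force: [-0.1, 0.1, -0.6]
finger_gap: 69.8
grip_force: 0.0
```

```bash
python3 - <<'E'
from h import *
s=r.snapshot("side");t=r.snapshot("top")
cv2.imwrite("pics/s8.png",np.hstack([cv2.resize(t["pixels"][120:270,340:500],None,fx=2.5,fy=2.5),cv2.resize(s["pixels"][100:400,150:470],None,fx=1.25,fy=1.25)]))
print(r.sense()["tool_pos"],blob(t,"blue",proj(t,[531.8,-164.6,95]),11),cyl(t,531.8,-164.6,84,102,21))
E
```

```text
[447.07486578  13.05442685 207.66173456] (array([387.80813953, 200.23255814]), 344) (array([387.85158919, 200.08362458]), 263.11501921270974)
```

View pics/s8.png

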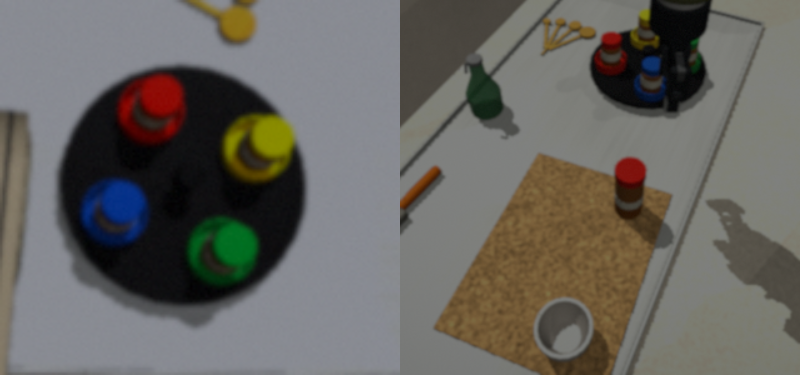

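All four jars stand upright in their cups: red (162,95), yellow (272,137), green (235,245) and blue (124,202) in the top crop. The tall jar (629,187) and the mortar (563,328) haven't moved. Handing in.

```bash
python3 -c "
from bench import r
print(r.hand_in())"
```

```text
the job is handed in; nothing more can be done
None
```

The job is handed in: my last pictures, taken just before, showed all four short jars standing upright in the cups of their own colours, with the tall jar and mortar where they began; the hand-in call returned no verdict.

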